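# Walk a tight tube block out of a dry-block heater

### The arm

A 6-joint arm with a two-finger parallel gripper is mounted at the origin on the work surface. World frame = base frame: x ahead of the robot, y to its left, z up, the work surface at z = 0. Lengths are in m, angles in rad, forces in N, time in s.
With the tool pointing down it reaches from about 0.425 to 0.95 m from the base axis. Payload 3.5 kg.
Tool frame: the origin (TCP) lies at the very end of the fingers, on their centre line; the grasp point (between the pads) lies 19 mm behind it; z points along the fingers, y is the line along which they close (so a half turn about z gives the same grasp; the last joint's range is limited). The gripper opens to 85 mm and grips with 20 to 120 N. Pads are 22 mm wide; open, the fingers measure 114 mm over their backs; the gripper's body (76 mm by 85 mm) begins 54 mm behind the grasp point. The pads swing forward as they close: fully open they stand 13 mm farther back than shut.
Start: joints at [-1.341, 0.286, 1.577, -0, 1.279, -0.15], TCP at [0.25, -0.627, 0.231] pointing down, gripper open.
Joint ranges: [-2.77, 2.77], [-0.9, 2.22], [0.21, 2.48], [-1.53, 4.67], [0.24, 2.81], [-2.84, 2.84]. Speed limits (rad/s): [2.79, 2.79, 3.14, 3.14, 3.14, 3.14].

### API

Orientations are given as a unit quaternion [x, y, z, w].
In Python, from plant import get_state, read_camera, sign_off, recognise gives the robot as it stands.
- The arm moves only by the tool arm_command, never from a script. Its argument "steps" is a list of rows, each an object with "translation": the shift along the tool's x, y, z scaled (see below), a list of three; "twist": the turn, a rotation vector about the tool's x, y, z scaled (see below), a list of three; "fingers": the opening, from -1 (shut) to 1 (fully open). In form: [{"translation": [x, y, z], "twist": [rx, ry, rz], "fingers": fingers}, ...]. A call has 1 to 5 rows; each row is the pose to reach, as a shift and turn from the pose commanded when the call began, along the tool's axes at that moment; what a row does not reach only later rows make up. The controller multiplies each number of a shift by 75 cm and each number of a turn by 60 degrees. A row lasts 1/8 s, in which the tool goes at most 62.5 mm and 10.7 degrees, less where a joint would pass 70% of its speed; a pose out of reach is approached as far as the arm can. A call with a number of a shift or a turn outside -1 to 1 is refused whole. A call with a gripper value outside its range is refused whole. The fingers move at their own pace and stop on an object; "grip_force" is the grip in N (left out, the last holds). Time passes only in rows, so rows that repeat a pose let the fingers close. It gives the time, the measured TCP pose, the force, the opening and the grip force at its end, in the units of the state.
- get_state(): the state, without advancing time (a new reading comes with each control period).
- read_camera(name): name is "scene" or "top"; returns a dict with "pixels" (384x512x3 uint8, red, green, blue), "K" (3x3 intrinsics, pixels), "R" (3x3) and "t" (3): a world point X has camera coordinates R X + t. Camera axes: x right, y down, z forward; pixel columns grow to the right and rows downward; lengths in m; the calibration is good to about 2 mm. A picture is of the moment at which its call begins. There is no depth.
- sign_off(): hands the job in; it is judged then, once.
Trained networks look in a picture, given as the dict that the camera call returned (one of the last four; its "shot" number tells which), for a name from the list of things; names that differ only in an ending like _2 or _b are one class to them, and where a whole thing is asked for, a point or a joint stands for the part that bears it (a point fixed in the world has none). Each returns a list of dicts, best first, with "conf" (0 to 1); they miss things now and then, are a little off and sometimes report something else, mostly with a low value. They report only what shows in the picture. A call takes as long as a camera call. They do not tell look-alikes from the thing itself.
- recognise(picture, query): "point" ([row, column] in pixels, amid what is visible of it).
The state is a dict: "time": time; "qpos": joint angles; "dq": joint speeds; "joint_efforts": joint torques, N m; "eef_pos": TCP position; "tcp_rot": TCP orientation; "contact_force": force on the tool from outside, world axes, zero at the start; "wrist_torque": the same for the moment, N m; "opening": opening from 0.0 (shut) to 1.0 (fully open); "finger_force": force on a finger pad.
Only numpy, scipy, OpenCV 4.12 (cv2) and the standard library are available. Lean on these libraries where they do the work, as an engineer would, in place of code of your own. Each camera call takes 0.05 s, during which the arm holds its last target. There are 200 camera calls.

### The job

Take the aluminium tube block by its lifting tab and rock it side to side out of the dry-block heater, where a sprung catch at each end holds its two ribs: bring one end up past its first rib while the other stays down, then the other end up level with it, then the same for the second ribs, never dragging both ends over their catches at once. Lift it just clear of the well, no more than about 3 cm above the rim, and finish while still holding it there, steady, level and over the well. Leave the dishes, vial and rack alone.

Things in the scene. Friction and masses are not known exactly. Their poses are not given: they have to be found in the camera images.
- heater: Dry-block heater, white housing fixed to the bench, 160 (x) x 220 (y) x 70 mm high; origin at the centre of its underside, z up. Its open well is centred on the origin: 62 (x) x 104 (y) mm, floor 40 mm and rim 70 mm above the bench. Each end (+y, -y) has a sprung catch whose steel thumb plate stands 5 mm over the rim, 57 to 66 mm from the centre.
- block: Aluminium tube block, 60 (x) x 100 (y) x 45 mm high, 0.4 to 0.65 kg, seated on the well floor, axes parallel to the heater's, 1 mm clearance per side in x, 2 mm per end in y; origin at the centre of its underside. It can be tilted about its x by up to some 0.15 rad (0.1 is enough) if it shifts 1 to 2 mm towards the raised end meanwhile. Nothing else holds it but the two catches.
- tab (a point): Point on the upright centre line of the block's lifting tab, 75 mm above the block's origin. The tab is flat, 12 (x) x 30 (y) mm, centred on the block's top, from 45 to 87 mm above its origin; the rest of the top is bare and flat. Take the tab here: across its 30 mm width (along y, firmest for rocking) or its 12 mm thickness (along x).
- end_l (a point): Middle of the bottom edge of the block's +y end, 50 mm from the block's origin; seated, 40 mm above the bench. This end face has two level half-round ribs, 2.5 mm proud, axes 18 mm (first) and 8 mm (second) above the underside. Raised 8.5 to 10.5 mm from seated, the end rests with the catch between its ribs; raised 18.5 mm or more it is free.
- end_r (a point): Middle of the bottom edge of the block's -y end, 50 mm from the block's origin; otherwise the same as end_l, with the same two ribs and lifts.
- catch_l (a joint): Travel of the catch at the heater's +y end, m: 0 at rest, grows as a rib pushes its round nose (axis 53 mm from the well's centre, 62.5 mm above the bench) outwards; 0.002 when a rib is half past, at 4.5 and 14.5 mm of lift. It resists with roughly 10 N vertically, up as well as down, and springs over beyond half way.
- catch_r (a joint): Travel of the catch at the heater's -y end, m; otherwise the same as catch_l.
- dishes: Bystander: upright stack of red culture dishes, 93 mm diameter, 90 mm tall; origin at the centre of its underside.
- vial: Bystander: small glass vial standing upright, 28 mm diameter, 62 mm tall; origin at the centre of its underside.
- rack: Bystander: orange tube rack, 100 x 200 x 40 mm, with three capped tubes reaching 83 mm; origin at the centre of its underside.
There are look-alikes about, which are no part of the job. What is meant by the block is not green or orange, and is the smaller of those in its own colour.

How it is judged:
On the way, in this order (a step that is already met when the one before it is completed fails the run):
1. one end of the block is up past its first rib (raised over 7.5 mm) while the other end is still down (raised under 4 mm) (((z of end_l in the frame of heater above 0.0475 m and z of end_r in the frame of heater below 0.044 m) or (z of end_r in the frame of heater above 0.0475 m and z of end_l in the frame of heater below 0.044 m))), for 0.05 s.
2. both ends are up past their first ribs only (each raised 7 to 15 mm) (z of end_l in the frame of heater between 0.047 and 0.055 m and z of end_r in the frame of heater between 0.047 and 0.055 m), for 0.05 s.
3. one end is up past its second rib (raised over 17 mm) while the other is still held by it (raised under 14 mm) (((z of end_l in the frame of heater above 0.057 m and z of end_r in the frame of heater below 0.054 m) or (z of end_r in the frame of heater above 0.057 m and z of end_l in the frame of heater below 0.054 m))), for 0.05 s.
At the end, for the whole second after the job is handed in: The block is held by the fingers with nothing else touching it: its underside 2 to 40 mm above the heater's rim (both ends above the rim), within 30 mm of the well's centre seen from above, tilted less than 0.15 rad, at rest (under 0.03 m/s and 0.3 rad/s) (z of block in the frame of heater between 0.072 and 0.11 m and z of each of end_l, end_r in the frame of heater above 0.0705 m and horizontal distance between block and heater below 0.03 m and angle between block's own z axis and vertical below 0.15 rad and linear speed of block below 0.03 m/s and angular speed of block below 0.3 rad/s and contact force between block and heater below 0.05 N and contact force between block and the fingers above 2 N); the arm keeps its last pose, push and grip.
It fails at once if both catches forced open at once (each pushed out more than 1.5 mm): the block was dragged straight out (value of joint each of catch_l, catch_r above 0.0015 m).
It fails at once if a bystander is moved more than 20 mm (distance of any of dishes, vial, rack from where it was at the start of the episode above 0.02 m).
It also fails if it takes over 48 s, if anything falls off the work surface, if the arm or the gripper's body presses on something with over 40 N, if the wrist force passes 120 N, or if a joint passes its speed limit or range.

## Working session

There is one attempt and no reset: what is moved stays moved. The work goes in short steps, Python scripts to look and compute and a tool call to move; the robot and the scene stay as the last step left them, time stands still between calls to the robot, and variables do not carry over. Pictures are saved under pics/ and viewed, at most 10 in all, crops included, and the job is handed in when it is done.

Besides the shell and the picture viewer there is one more tool, called as a command line: name --argument value ..., lists and objects as JSON in quotes. arm_command: Moves the arm, as the interface text tells. Shifts and turns lie within -1 to 1; 1 stands for 75 cm of shift or 60 degrees of turn. Its arguments: {"type":"object","properties":{"steps":{"type":"array"},"grip_force":{"type":"number"}},"required":["steps"]}

```bash
mkdir -p pics; cat > h.py <<'E'
import numpy as np, cv2
from plant import *
def save(p,n): cv2.imwrite('pics/'+n,cv2.cvtColor(p['pixels'],cv2.COLOR_RGB2BGR))
def ray(p,rc):
    d=p['R'].T@np.linalg.inv(p['K'])@np.array([rc[1],rc[0],1.]); return -p['R'].T@p['t'],d/np.linalg.norm(d)
def atz(p,rc,z):
    c,d=ray(p,rc); return c+d*(z-c[2])/d[2]
def tri(a,ra,b,rb):
    c1,d1=ray(a,ra);c2,d2=ray(b,rb)
    s=np.linalg.lstsq(np.c_[d1,-d2],c2-c1,rcond=None)[0]
    x,y=c1+s[0]*d1,c2+s[1]*d2; return (x+y)/2,np.linalg.norm(x-y)
def proj(p,X):
    q=p['K']@(p['R']@np.array(X)+p['t']); return q[1]/q[2],q[0]/q[2]
E
python3 - <<'E'
from h import *
import pickle
np.set_printoptions(precision=4,suppress=True)
s=get_state();print({k:s[k] for k in('time','eef_pos','tcp_rot','contact_force','opening')})
P={}
for n in('top','scene'):
    p=read_camera(n);P[n]=p;save(p,n+'0.png')
    for q in('block','heater','tab','end_l','dishes','vial','rack'):
        print(n,q,[(np.round(r['point'],1),round(r['conf'],2)) for r in recognise(p,q)][:4])
    print(-p['R'].T@p['t'])
pickle.dump(P,open('P.pkl','wb'))
E
```

```text
{'time': 0.0, 'eef_pos': array([ 0.2501, -0.6262,  0.2299]), 'tcp_rot': array([ 0.982 ,  0.1888, -0.    , -0.0012]), 'contact_force': array([-0.0108, -0.3619, -1.3946]), 'opening': 1.000432669765853}
top block [(array([144.2, 200.6]), 0.95), (array([225.3, 232.4]), 0.91), (array([148.8, 267.2]), 0.73), (array([234.8, 311.9]), 0.62)]
top heater [(array([232.6, 237.8]), 0.96)]
top tab [(array([146. , 195.8]), 0.98), (array([234.6, 309.9]), 0.93), (array([154.2, 269.4]), 0.9), (array([224.3, 233.3]), 0.73)]
top end_l [(array([144.9, 198.7]), 0.94), (array([150.6, 270.6]), 0.74), (array([222.9, 234.5]), 0.72), (array([236.3, 311.6]), 0.59)]
top dishes [(array([189.1, 121.5]), 0.82)]
top vial []
top rack [(array([226.5, 232.9]), 0.73), (array([159.4, 391.7]), 0.66)]
[ 0.4269 -0.0185  1.4464]
scene block [(array([242.5, 285.5]), 0.84), (array([170.8, 256.6]), 0.79), (array([210.6, 340.5]), 0.71)]
scene heater [(array([168.7, 259.3]), 0.68), (array([185.3, 255.3]), 0.6)]
scene tab [(array([173.5, 257.5]), 0.96), (array([219.3, 183.7]), 0.84), (array([243.4, 285.3]), 0.77), (array([210.7, 343.1]), 0.61)]
scene end_l [(array([169.3, 258.1]), 0.97), (array([216.7, 185.7]), 0.96), (array([208.7, 343.5]), 0.74), (array([242.1, 286. ]), 0.57)]
scene dishes [(array([150. , 356.2]), 0.97), (array([167.7, 259.2]), 0.37)]
scene vial [(array([243.4, 123.3]), 0.57)]
scene rack [(array([327.9, 158.7]), 0.95)]
[ 1.227  -0.6055  0.8703]
```

View pics/top0.png

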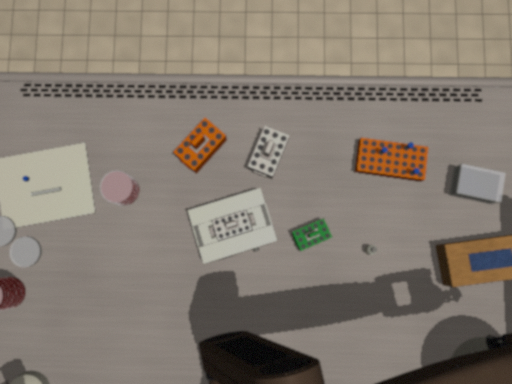

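View pics/scene0.png

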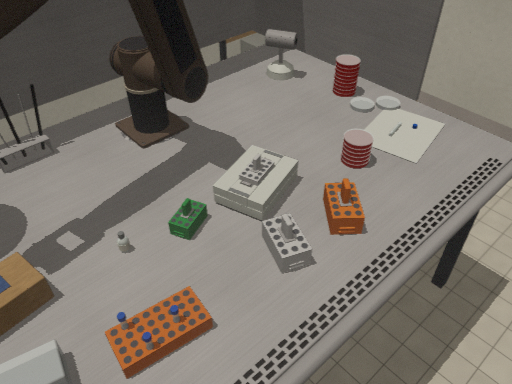

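The top view shows the heater with the seated aluminium block at about row 225, col 232. The larger grey look-alike is at (150, 268), the green one at (235, 311) and the orange one at (144, 200). The scene view shows the block's tab at about (160, 256). Next I'll zoom in for exact corners.

```bash
python3 - <<'E'
import cv2,numpy as np
a=cv2.imread('pics/top0.png')[180:270,175:285];b=cv2.imread('pics/scene0.png')[140:220,205:305]
a=cv2.resize(a,None,fx=7,fy=6.6666,interpolation=cv2.INTER_CUBIC)
a=cv2.resize(cv2.imread('pics/top0.png')[180:270,175:285],None,fx=6,fy=6,interpolation=cv2.INTER_CUBIC)
b=cv2.resize(b,None,fx=7,fy=7,interpolation=cv2.INTER_CUBIC)
cv2.imwrite('pics/topc.png',a);cv2.imwrite('pics/scenec.png',b)
E
```

```text
(no output)
```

View pics/topc.png

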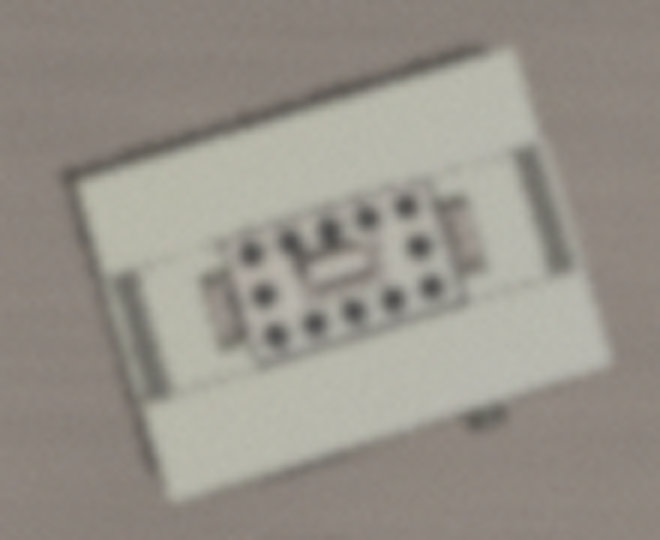

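View pics/scenec.png

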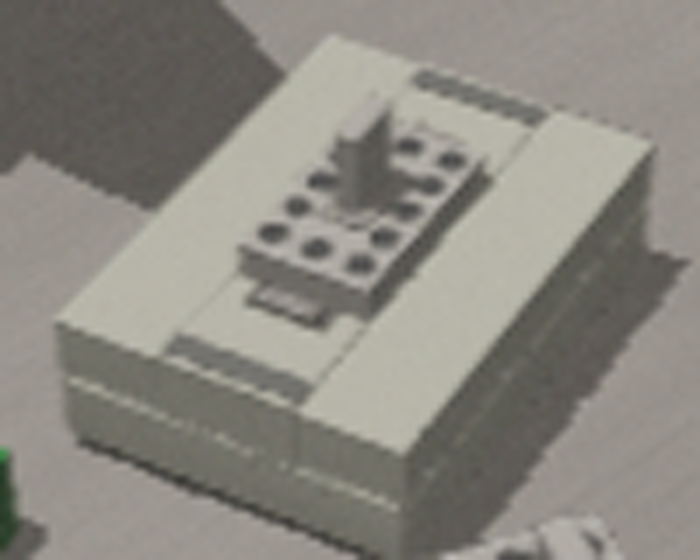

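The top crop shows the heater's top corners at about crop pixels (78,180), (517,45), (612,365) and (172,502), with the tab top at about (340,264). The scene crop shows the same corners at (655,150), (405,458), (57,320) and (333,35).

```bash
python3 - <<'E'
from h import *
import pickle
np.set_printoptions(precision=4,suppress=True)
P=pickle.load(open('P.pkl','rb'));t,s=P['top'],P['scene']
T=[(78,180),(517,45),(612,365),(172,502)];S=[(655,150),(405,458),(57,320),(333,35)]
f=lambda c:(180+(c[1]+.5)/6-.5,175+(c[0]+.5)/6-.5);g=lambda c:(140+(c[1]+.5)/7-.5,205+(c[0]+.5)/7-.5)
X=[]
for a,b in zip(T,S):
    x,e=tri(t,f(a),s,g(b));X.append(x);print(x,e,'top@.07',atz(t,f(a),.07),'sc@.07',atz(s,g(b),.07))
X=np.array(X)
for N,Y in(('tri',X),('top',np.array([atz(t,f(a),.07) for a in T])),('sc',np.array([atz(s,g(b),.07) for b in S]))):
    d=(Y[0]+Y[3]-Y[1]-Y[2])/2; w=(Y[0]+Y[1]-Y[2]-Y[3])/2
    print(N,Y.mean(0),np.linalg.norm(d),np.linalg.norm(w),'yaw of +y',np.degrees(np.arctan2(d[1],d[0])),np.degrees(np.arctan2(w[1],w[0])))
print('tab top from top',atz(t,f((340,264)),.127))
# block top corners
B=[(222,240),(433,180),(468,298),(258,362)]
print('block top c',np.mean([atz(t,f(b),.085) for b in B],0))
print('tab tri',tri(t,f((340,264)),s,g((365,118))))
c=np.array([atz(t,f(a),.07) for a in T]).mean(0)
from scipy.spatial.transform import Rotation as R
st=get_state();r=R.from_quat(st['tcp_rot']);print(r.as_matrix());print(st['qpos'],st['eef_pos'])
for n,rc in(('dishes',(189,118)),('vial',(249,369))): print(n,atz(t,rc,.05))
E
```

```text
[0.5463 0.1722 0.0689] 0.0011665039017181751 top@.07 [0.5466 0.1725 0.07  ] sc@.07 [0.5469 0.1706 0.07  ]
[ 0.6146 -0.036   0.0712] 0.0002999100609421795 top@.07 [ 0.6148 -0.0359  0.07  ] sc@.07 [ 0.6135 -0.0352  0.07  ]
[ 0.4629 -0.0831  0.0707] 0.0008133104047393575 top@.07 [ 0.4632 -0.0828  0.07  ] sc@.07 [ 0.462  -0.0829  0.07  ]
[0.3957 0.123  0.0728] 0.0001673124316487059 top@.07 [0.3956 0.1232 0.07  ] sc@.07 [0.3928 0.1256 0.07  ]
tri [0.5049 0.044  0.0709] 0.21793713619708552 0.15862789029032048 yaw of +y 108.1118734976181 17.67354119921733
top [0.505  0.0443 0.07  ] 0.21804225747921718 0.1587977020357961 yaw of +y 108.14928757320345 17.62873684580182
sc [0.5038 0.0445 0.07  ] 0.2180531998466106 0.15970484908440852 yaw of +y 108.14203063369698 16.873218187982555
tab top from top [0.5053 0.0439 0.127 ]
block top c [0.5051 0.0434 0.085 ]
tab tri (array([0.505 , 0.0437, 0.1292]), np.float64(0.00036764107164346486))
[[ 0.9288  0.3707  0.    ]
 [ 0.3707 -0.9288 -0.    ]
 [ 0.      0.     -1.    ]]
[-1.341   0.2863  1.5767  0.      1.2786 -0.15  ] [ 0.2503 -0.6269  0.2314]
dishes [0.6054 0.3813 0.05  ]
vial [ 0.4438 -0.3477  0.05  ]
```

Both views agree: the heater centre is at (0.505, 0.044), its top is at 0.07–0.071, its size matches, and its yaw is about 17.9°. I'll move above it at the present height.

arm_command --steps '[{"translation":[0.05,-0.056,0],"twist":[0,0,0],"fingers":1},{"translation":[0.1,-0.11,0],"twist":[0,0,0],"fingers":1},{"translation":[0.15,-0.165,0],"twist":[0,0,0],"fingers":1},{"translation":[0.2,-0.22,0],"twist":[0,0,0],"fingers":1},{"translation":[0.25,-0.275,0],"twist":[0,0,0.065],"fingers":1}]' --grip_force 100

```text
time: 1.42
eef_pos: [0.3484, -0.3642, 0.2316]
tcp_rot: [0.988, 0.154, 0.0, 0.0]
contact_force: [1.0, 0.5, 0.3]
opening: 0.999
finger_force: 0.0
```

```bash
cat > rel.py <<'E'
from h import *
from scipy.spatial.transform import Rotation as R
import sys
np.set_printoptions(precision=4,suppress=True)
C=np.array([.505,.044]);YAW=17.9
def go(z):
    s=get_state();r=R.from_quat(s['tcp_rot'])
    g=R.from_euler('z',YAW,degrees=True)*R.from_euler('x',180,degrees=True)
    d=r.inv().apply(np.array([*C,z])-s['eef_pos'])/.75
    w=(r.inv()*g).as_rotvec(degrees=True)/60
    print('t',s['time'],'pos',s['eef_pos'],'F',s['contact_force'],'M',s['wrist_torque'],'open',s['opening'],'\nshift',d,'twist',w,'q',s['qpos'])
if __name__=='__main__': go(float(sys.argv[1]))
E
python3 rel.py 0.231
```

```text
t 1.425 pos [ 0.3484 -0.3642  0.2316] F [1.0387 0.544  0.3029] M [0.0249 0.0037 0.0405] open 0.9994195029016756 
shift [ 0.3647 -0.4548  0.0006] twist [ 0.0007 -0.0004 -0.0028] q [-1.0093 -0.0975  1.9896  0.0003  1.2488  0.252 ]
```

arm_command --steps '[{"translation":[0.05,-0.062,0],"twist":[0,0,0],"fingers":1},{"translation":[0.1,-0.124,0],"twist":[0,0,0],"fingers":1},{"translation":[0.15,-0.187,0],"twist":[0,0,0],"fingers":1},{"translation":[0.2,-0.249,0],"twist":[0,0,0],"fingers":1},{"translation":[0.24,-0.3,0],"twist":[0,0,0],"fingers":1}]'

```text
time: 2.05
eef_pos: [0.4507, -0.0944, 0.2318]
tcp_rot: [0.988, 0.156, 0.001, 0.0]
contact_force: [-0.1, -0.8, -0.8]
opening: 1.001
finger_force: 0.0
```

```bash
python3 rel.py 0.231
```

```text
t 2.05 pos [ 0.4507 -0.0944  0.2318] F [-0.0673 -0.7795 -0.8281] M [0.0006 0.0616 0.0371] open 1.000978304909323 
shift [ 0.1256 -0.1533  0.0011] twist [ 0.0008 -0.001   0.0002] q [-0.4273 -0.2056  2.0839  0.0001  1.262   0.8308]
```

arm_command --steps '[{"translation":[0.05,-0.061,0],"twist":[0,0,0],"fingers":1},{"translation":[0.1,-0.122,0],"twist":[0,0,0],"fingers":1},{"translation":[0.125,-0.153,0],"twist":[0,0,0],"fingers":1},{"translation":[0.125,-0.153,0],"twist":[0,0,0],"fingers":1},{"translation":[0.125,-0.153,0],"twist":[0,0,0],"fingers":1}]'

```text
time: 2.68
eef_pos: [0.5041, 0.0411, 0.2313]
tcp_rot: [0.988, 0.155, -0.0, 0.0]
contact_force: [0.5, 0.3, -0.7]
opening: 1.0
finger_force: 0.0
```

```bash
python3 rel.py 0.096; python3 - <<'E'
from h import *
import cv2
p=read_camera('scene');save(p,'s1.png')
cv2.imwrite('pics/s1c.png',cv2.resize(cv2.imread('pics/s1.png')[90:220,180:320],None,fx=4.5,fy=4.5,interpolation=cv2.INTER_CUBIC))
E
```

```text
t 2.675 pos [0.5041 0.0411 0.2313] F [ 0.504   0.2765 -0.6593] M [ 0.047  -0.01    0.0436] open 1.0002415243115186 
shift [ 0.0024 -0.0034  0.1804] twist [ 0.0003  0.0003 -0.0006] q [-0.1193 -0.0924  1.9853 -0.0005  1.2488  1.1399]
```

View pics/s1c.png

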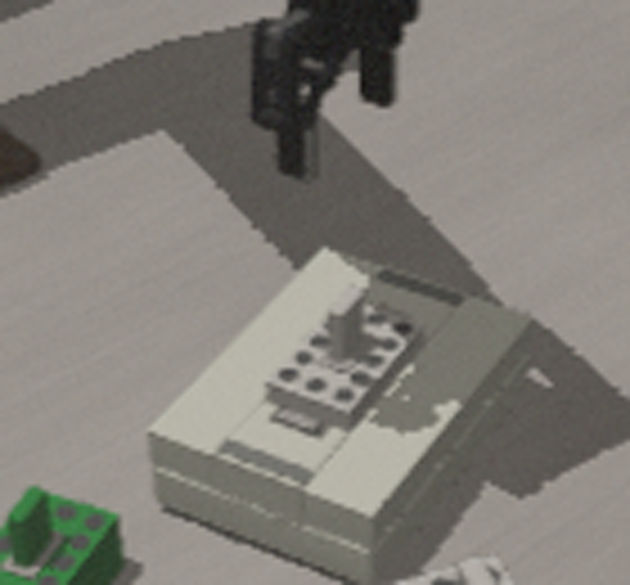

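The fingers straddle the tab along the block's length, with the tab top at about crop (345, 290). I'll descend and close.

arm_command --steps '[{"translation":[0.0025,-0.0035,0.05],"twist":[0,0,0],"fingers":1},{"translation":[0.0025,-0.0035,0.11],"twist":[0,0,0],"fingers":1},{"translation":[0.0025,-0.0035,0.16],"twist":[0,0,0],"fingers":1},{"translation":[0.0025,-0.0035,0.18],"twist":[0,0,0],"fingers":1},{"translation":[0.0025,-0.0035,0.18],"twist":[0,0,0],"fingers":1}]'

```text
time: 3.35
eef_pos: [0.5049, 0.0439, 0.0959]
tcp_rot: [0.988, 0.155, -0.001, -0.0]
contact_force: [0.3, 0.3, 0.4]
opening: 0.998
finger_force: 0.0
```

```bash
python3 rel.py 0.096
```

```text
t 3.35 pos [0.5049 0.0439 0.0959] F [0.2901 0.2832 0.3838] M [-0.0065 -0.0127 -0.0161] open 0.9980382210539017 
shift [ 0.0002 -0.0001 -0.0001] twist [-0.0006  0.0014 -0.0019] q [-0.1137  0.0759  2.0874 -0.      0.9798  1.1467]
```

arm_command --steps '[{"translation":[0,0,0],"twist":[0,0,0],"fingers":0},{"translation":[0,0,0],"twist":[0,0,0],"fingers":-0.2},{"translation":[0,0,0],"twist":[0,0,0],"fingers":-0.6},{"translation":[0,0,0],"twist":[0,0,0],"fingers":-1},{"translation":[0,0,0],"twist":[0,0,0],"fingers":-1}]' --grip_force 25

```text
time: 3.98
eef_pos: [0.5058, 0.045, 0.0974]
tcp_rot: [0.988, 0.155, 0.001, -0.0]
contact_force: [-1.8, 2.5, 5.4]
opening: 0.352
finger_force: 29.7
```

arm_command --steps '[{"translation":[0,0,0],"twist":[0,0,0],"fingers":-1},{"translation":[0,0,0],"twist":[0,0,0],"fingers":-1},{"translation":[0,0,0],"twist":[0,0,0],"fingers":-1}]'

```text
time: 4.35
eef_pos: [0.5058, 0.045, 0.0974]
tcp_rot: [0.988, 0.155, 0.001, -0.0]
contact_force: [-1.8, 4.1, 5.0]
opening: 0.349
finger_force: 29.7
```

```bash
python3 rel.py 0.096
```

```text
t 4.35 pos [0.5058 0.045  0.0974] F [-1.835   4.1291  5.0219] M [ 0.2328  0.1982 -0.0156] open 0.3494853674484347 
shift [-0.0015  0.0009  0.0018] twist [-0.0001 -0.0013 -0.0006] q [-0.1116  0.0745  2.0858  0.0008  0.9801  1.147 ]
```

arm_command --steps '[{"translation":[0.0015,-0.001,-0.002],"twist":[0,0,0],"fingers":-1},{"translation":[0.0015,-0.001,-0.002],"twist":[0,0,0],"fingers":-1},{"translation":[0.0015,-0.001,-0.002],"twist":[0,0,0],"fingers":-1},{"translation":[0.0015,-0.001,-0.002],"twist":[0,0,0],"fingers":-1}]' --grip_force 110

```text
time: 4.85
eef_pos: [0.5061, 0.0453, 0.0977]
tcp_rot: [0.988, 0.155, -0.0, 0.0]
contact_force: [-0.5, -1.2, 0.5]
opening: 0.33
finger_force: 109.3
```

```bash
python3 rel.py 0.0974
```

```text
t 4.85 pos [0.5061 0.0453 0.0977] F [-0.463  -1.2224  0.4549] M [-0.5454 -0.0591 -0.0203] open 0.3296086879512536 
shift [-0.0019  0.0012  0.0004] twist [ 0.0007  0.0002 -0.0005] q [-0.1102  0.0754  2.0842 -0.0009  0.982   1.1492]
```

```bash
cat > plan.py <<'E'
from h import *
from scipy.spatial.transform import Rotation as R
import sys
np.set_printoptions(precision=4,suppress=True)
H=57.7; REF=np.array([.5061,.0453,.0977]); G=R.from_euler('z',17.9,degrees=True)
def pose(l,r,s):  # lifts of +y,-y ends, y shift of block origin beyond pivoting, mm -> heater-axis TCP (y,z), tilt
    th=np.arcsin((l-r)/100); return np.array([s-H*np.sin(th),(l+r)/2+H*np.cos(th)-H]),th
def rows(a,bs):
    p,t=pose(*a)
    for b in bs:
        q,u=pose(*b); d=q-p; # tool at tilt t: y_tool=-(y rot), z_tool=-(z rot)
        yh=np.array([np.cos(t),np.sin(t)]);zh=np.array([-np.sin(t),np.cos(t)])
        print(b,'shift y %.4f z %.4f twist x %.4f'%(-d@yh/750,-d@zh/750,np.degrees(u-t)/60))
def est():
    s=get_state();r=G.inv()*R.from_quat(s['tcp_rot'])*R.from_euler('x',180,degrees=True)
    v=r.as_rotvec();o=G.inv().apply(s['eef_pos']-REF)*1000+[0,0,H]-r.apply([0,0,H])
    f=r.apply([0,50,0])
    print('t %.2f'%s['time'],'tilt',v,'org',o,'lift+ %.1f lift- %.1f'%(o[2]+f[2],o[2]-f[2]),'F',G.inv().apply(s['contact_force']),'M',G.inv().apply(s['wrist_torque']),'open',round(s['opening'],3))
E
python3 - <<'E'
from plan import *
est(); rows((0,0,0),[(2.5,0,.4),(5,0,.8),(7.5,0,1.2),(10,0,1.5)])
E
```

```text
t 4.85 tilt [-0.0007  0.0002 -0.0005] org [-0.0055 -0.0229 -0.0111] lift+ -0.0 lift- 0.0 F [-0.8163 -1.0209  0.4549] M [-0.5372  0.1114 -0.0203] open 0.33
(2.5, 0, 0.4) shift y 0.0014 z -0.0016 twist x 0.0239
(5, 0, 0.8) shift y 0.0028 z -0.0032 twist x 0.0478
(7.5, 0, 1.2) shift y 0.0042 z -0.0048 twist x 0.0717
(10, 0, 1.5) shift y 0.0057 z -0.0063 twist x 0.0957
```

arm_command --steps '[{"translation":[0,0.0015,-0.0015],"twist":[0.024,0,0],"fingers":-1},{"translation":[0,0.003,-0.003],"twist":[0.048,0,0],"fingers":-1},{"translation":[0,0.004,-0.005],"twist":[0.072,0,0],"fingers":-1},{"translation":[0,0.0055,-0.0065],"twist":[0.096,0,0],"fingers":-1},{"translation":[0,0.0055,-0.0065],"twist":[0.096,0,0],"fingers":-1}]'

```text
time: 5.48
eef_pos: [0.5073, 0.0417, 0.1024]
tcp_rot: [0.987, 0.155, -0.008, -0.05]
contact_force: [1.4, -1.8, -3.3]
opening: 0.33
finger_force: 109.3
```

```bash
python3 - <<'E'
from plan import *
est()
p=read_camera('scene');save(p,'s2.png')
cv2.imwrite('pics/s2c.png',cv2.resize(cv2.imread('pics/s2.png')[120:220,200:310],None,fx=6,fy=6,interpolation=cv2.INTER_CUBIC))
est()
E
```

```text
t 5.47 tilt [ 0.102   0.0002 -0.0017] org [-0.0164  2.062   4.9778] lift+ 10.1 lift- -0.1 F [ 0.8057 -2.1369 -3.284 ] M [-0.7191 -0.0888 -0.0168] open 0.33
t 5.53 tilt [ 0.1012  0.0002 -0.0013] org [-0.0304  2.0464  4.9608] lift+ 10.0 lift- -0.1 F [ 0.4344 -2.142  -3.9289] M [-0.8167 -0.1101  0.028 ] open 0.327
```

View pics/s2c.png

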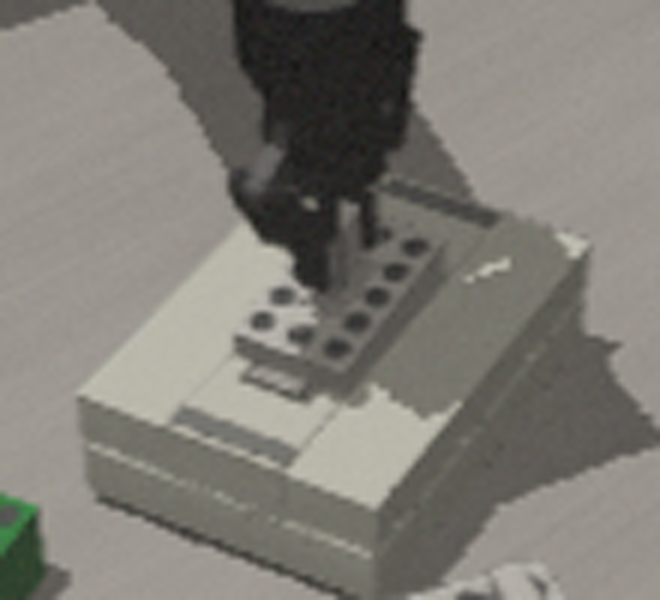

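The block's far (+y) end is visibly raised while its near end stays low at about crop (290, 355). That agrees with the estimated lifts of 10.0 and -0.1 mm. Next I'll level it.

```bash
python3 - <<'E'
from plan import *
rows((10,0,1.5),[(10,2.5,1.2),(10,5,.9),(10,7.5,.5),(9.7,9.7,0)])
rows((9.7,9.7,0),[(12.2,9.5,.4),(14.7,9.5,.8),(17.2,9.5,1.2),(20,9.5,1.5)])
E
```

```text
(10, 2.5, 1.2) shift y -0.0017 z -0.0017 twist x -0.0240
(10, 5, 0.9) shift y -0.0034 z -0.0033 twist x -0.0479
(10, 7.5, 0.5) shift y -0.0050 z -0.0049 twist x -0.0718
(9.7, 9.7, 0) shift y -0.0063 z -0.0060 twist x -0.0957
(12.2, 9.5, 0.4) shift y 0.0015 z -0.0015 twist x 0.0258
(14.7, 9.5, 0.8) shift y 0.0029 z -0.0031 twist x 0.0497
(17.2, 9.5, 1.2) shift y 0.0043 z -0.0046 twist x 0.0736
(20, 9.5, 1.5) shift y 0.0061 z -0.0063 twist x 0.1005
```

arm_command --steps '[{"translation":[0,-0.0015,-0.0015],"twist":[-0.024,0,0],"fingers":-1},{"translation":[0,-0.0035,-0.0035],"twist":[-0.048,0,0],"fingers":-1},{"translation":[0,-0.005,-0.005],"twist":[-0.072,0,0],"fingers":-1},{"translation":[0,-0.006,-0.006],"twist":[-0.096,0,0],"fingers":-1},{"translation":[0,-0.006,-0.006],"twist":[-0.096,0,0],"fingers":-1}]'

```text
time: 6.15
eef_pos: [0.5057, 0.0458, 0.1077]
tcp_rot: [0.988, 0.156, -0.0, 0.0]
contact_force: [-0.1, -2.5, -5.9]
opening: 0.324
finger_force: 109.3
```

```bash
python3 - <<'E'
from plan import *
est()
p=read_camera('scene');save(p,'s3.png')
cv2.imwrite('pics/s3c.png',cv2.resize(cv2.imread('pics/s3.png')[120:220,200:310],None,fx=6,fy=6,interpolation=cv2.INTER_CUBIC))
est()
E
```

```text
t 6.15 tilt [-0.0007  0.001   0.0007] org [-0.2437  0.5497 10.0452] lift+ 10.0 lift- 10.1 F [-0.8752 -2.3472 -5.8903] M [-0.6182  0.1549 -0.0078] open 0.324
t 6.20 tilt [-0.      0.0009  0.0001] org [-0.2259  0.5378 10.0034] lift+ 10.0 lift- 10.0 F [-0.715  -2.6767 -5.1184] M [-0.5848  0.1537  0.0429] open 0.332
```

View pics/s3c.png

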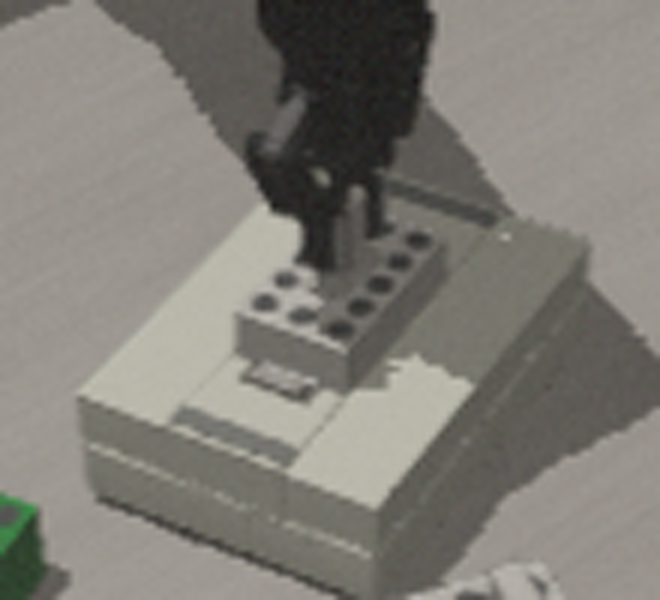

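The block is now level, with its near face higher above the thumb plate (around crop (290, 350)). The estimated lifts are 10 and 10 mm. Next are the second ribs.

arm_command --steps '[{"translation":[0,0.0015,-0.001],"twist":[0.025,0,0],"fingers":-1},{"translation":[0,0.003,-0.0025],"twist":[0.05,0,0],"fingers":-1},{"translation":[0,0.005,-0.004],"twist":[0.075,0,0],"fingers":-1},{"translation":[0,0.0065,-0.006],"twist":[0.1,0,0],"fingers":-1},{"translation":[0,0.0065,-0.006],"twist":[0.1,0,0],"fingers":-1}]'

```text
time: 6.82
eef_pos: [0.5082, 0.0406, 0.1128]
tcp_rot: [0.987, 0.154, -0.008, -0.052]
contact_force: [1.7, -1.7, -4.6]
opening: 0.326
finger_force: 110.7
```

```bash
python3 - <<'E'
from plan import *
est()
p=read_camera('scene');save(p,'s4.png')
cv2.imwrite('pics/s4c.png',cv2.resize(cv2.imread('pics/s4.png')[120:220,200:310],None,fx=6,fy=6,interpolation=cv2.INTER_CUBIC))
est()
rows((20,9.7,1.2),[(20.5,12.5,1.2),(20.5,15,.9),(20.5,17.5,.5),(20.5,20.5,0)])
E
```

```text
t 6.83 tilt [ 0.1055 -0.0012 -0.002 ] org [ 0.6493  0.9619 15.4193] lift+ 20.7 lift- 10.2 F [ 1.0773 -2.0878 -4.6273] M [-0.6229  0.044   0.0525] open 0.326
t 6.88 tilt [ 0.1047 -0.0013 -0.0015] org [ 0.6858  0.9811 15.3802] lift+ 20.6 lift- 10.2 F [-0.6475 -2.9925 -4.463 ] M [-0.7125  0.0309  0.04  ] open 0.325
(20.5, 12.5, 1.2) shift y -0.0020 z -0.0022 twist x -0.0221
(20.5, 15, 0.9) shift y -0.0037 z -0.0038 twist x -0.0460
(20.5, 17.5, 0.5) shift y -0.0053 z -0.0054 twist x -0.0699
(20.5, 20.5, 0) shift y -0.0071 z -0.0072 twist x -0.0985
```

View pics/s4c.png

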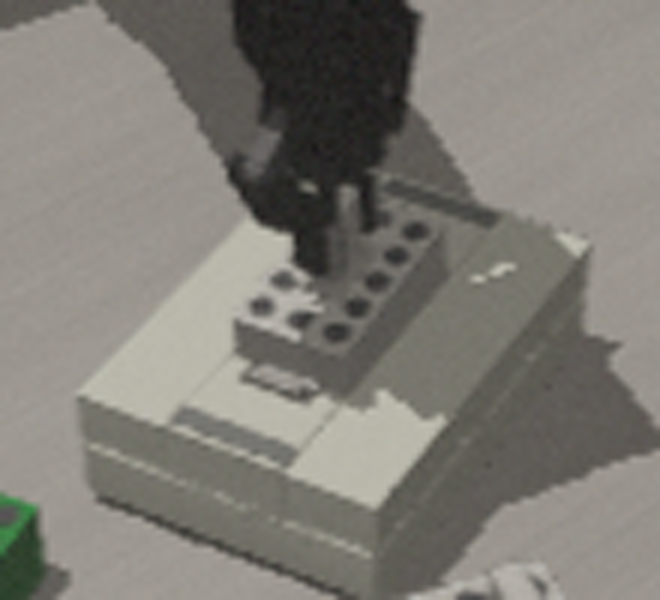

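The far end is up and the near end is still held, at estimated lifts of 20.6 and 10.2 mm. Next I'll level it again.

arm_command --steps '[{"translation":[0,-0.0015,-0.002],"twist":[-0.024,0,0],"fingers":-1},{"translation":[0,-0.0035,-0.004],"twist":[-0.048,0,0],"fingers":-1},{"translation":[0,-0.005,-0.0055],"twist":[-0.072,0,0],"fingers":-1},{"translation":[0,-0.0065,-0.0075],"twist":[-0.1,0,0],"fingers":-1},{"translation":[0,-0.0065,-0.0075],"twist":[-0.1,0,0],"fingers":-1}]'

```text
time: 7.5
eef_pos: [0.5061, 0.0457, 0.1186]
tcp_rot: [0.988, 0.156, -0.0, 0.0]
contact_force: [-0.1, 0.4, -5.4]
opening: 0.327
finger_force: 110.6
```

```bash
python3 - <<'E'
from plan import *
est()
E
```

```text
t 7.50 tilt [-0.0002  0.0001  0.0005] org [ 0.1116  0.3326 20.8911] lift+ 20.9 lift- 20.9 F [ 0.0151  0.3675 -5.3874] M [-0.0065  0.0041 -0.0076] open 0.327
```

arm_command --steps '[{"translation":[0,0,-0.008],"twist":[0,0,0],"fingers":-1},{"translation":[0,0,-0.016],"twist":[0,0,0],"fingers":-1},{"translation":[0,0,-0.024],"twist":[0,0,0],"fingers":-1},{"translation":[0,0,-0.03],"twist":[0,0,0],"fingers":-1},{"translation":[0,0,-0.034],"twist":[0,0,0],"fingers":-1}]'

```text
time: 8.12
eef_pos: [0.5065, 0.0449, 0.1442]
tcp_rot: [0.988, 0.155, 0.0, 0.0]
contact_force: [0.4, -0.5, -5.1]
opening: 0.32
finger_force: 110.6
```

arm_command --steps '[{"translation":[0,0,0],"twist":[0,0,0],"fingers":-1},{"translation":[0,0,0],"twist":[0,0,0],"fingers":-1},{"translation":[0,0,0],"twist":[0,0,0],"fingers":-1},{"translation":[0,0,0],"twist":[0,0,0],"fingers":-1}]'

```text
time: 8.62
eef_pos: [0.5062, 0.045, 0.1435]
tcp_rot: [0.988, 0.155, -0.0, -0.0]
contact_force: [-0.3, -0.7, -5.7]
opening: 0.327
finger_force: 110.6
```

```bash
python3 - <<'E'
from plan import *
est()
p=read_camera('scene');save(p,'s5.png')
cv2.imwrite('pics/s5c.png',cv2.resize(cv2.imread('pics/s5.png')[110:220,200:310],None,fx=5,fy=5,interpolation=cv2.INTER_CUBIC))
est()
E
```

```text
t 8.62 tilt [ 0.0002  0.0004 -0.0007] org [-0.0044 -0.3137 45.8332] lift+ 45.8 lift- 45.8 F [-0.5237 -0.6084 -5.6512] M [ 0.072  -0.0001  0.0328] open 0.327
t 8.68 tilt [ 0.0001  0.0003 -0.0007] org [ 0.0201 -0.3324 45.8645] lift+ 45.9 lift- 45.9 F [-0.8861  0.8503 -4.3512] M [-0.0162 -0.0214 -0.0349] open 0.327
```

View pics/s5c.png

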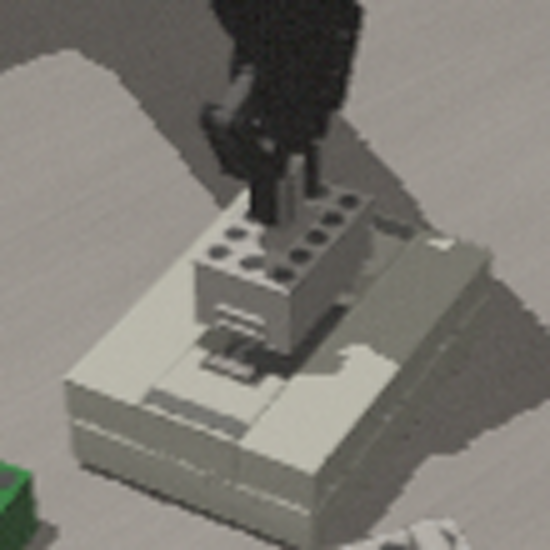

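The block is clear of the well: its underside edge is at about crop (290, 350), above the rim, with both ribs visible. It is level and about 16 mm above the rim, so I'll hand the job in.

```bash
python3 -c "
from plant import *
print(sign_off())"
```

```text
the job is handed in; nothing more can be done
None
```

I rocked the block out rib by rib and handed the job in at about 8.7 s, still holding it level and steady over the well, about 16 mm above the rim by my estimate; the hand-in returned no verdict.

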